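# Level the jar rack and stock it

## Robot

A 6-joint arm with a two-finger parallel gripper is mounted at the origin on the work surface. World frame = base frame: x ahead of the robot, y to its left, z up, the work surface at z = 0. Lengths are in mm, angles in rad, forces in N, time in s.
With the tool pointing down it reaches from about 300 to 750 mm from the base axis. Payload 8.5 kg.
Tool frame: the origin (TCP) lies midway between the tips of the shut fingers; the grasp point (between the pads) lies 19 mm behind it (env.grip_depth is the distance from the TCP to the grasp point, in mm); z points along the fingers, y is the line along which they close (so a half turn about z gives the same grasp; the last joint's range is limited). The gripper opens to 88 mm and grips with 3 to 60 N. Pads are 18 mm wide; open, the fingers measure 123 mm over their backs; the gripper's body (75 mm by 187 mm) begins 45 mm behind the grasp point.
Start: joints at [0.928, 0.381, 1.297, -0, 1.464, -0.215], TCP at [228.168, 500.42, 238.748] pointing down, gripper open.
Joint ranges: [-3.11, 3.11], [-0.89, 2.33], [0.22, 2.48], [-1.42, 4.56], [0.17, 2.85], [-2.88, 2.88]. Speed limits (rad/s): [2.39, 2.39, 3.14, 3.14, 3.14, 3.14].

## Interface

Orientations are given as a 3x3 rotation matrix whose columns are the frame's x, y, z axes.
In Python, from rig import env gives the robot as it stands.
- The arm moves only by the tool carry_out, never from a script. Its argument "deltas" is a list of rows, each a list of 7 numbers: the turn, a rotation vector about the tool's x, y, z in rad, then the shift along the tool's x, y, z in mm, then the finger opening in mm, from 0 to 88.1. In form: [[rx, ry, rz, x, y, z, fingers], ...]. A call has 1 to 10 rows; each row shifts and turns the commanded pose from where the row before left it, along the tool's axes as they then stand; what a row does not reach is not made up. A row lasts 1/8 s, in which the tool goes at most 62.5 mm and 10.7 degrees, less where a joint would pass 70% of its speed; a pose out of reach is approached as far as the arm can. A call with a gripper value outside its range is refused whole. The fingers move at their own pace and stop on an object; the grip force is fixed at half the most. Time passes only in rows, so rows that do not move let the fingers close. It gives the time, the measured TCP pose, the force, the opening and the grip force at its end, in the units of the state.
- env.sense(): the state, without advancing time (a new reading comes with each control period).
- env.camera(name): name is "side" or "top" or "wrist"; returns a dict with "frame" (384x512x3 uint8, blue, green, red), "range_z" (384x512 float32, mm along the optical axis (not along the pixel's ray), 0 where there is no reading), "fx", "fy", "cx", "cy" (pixels), "dist" ([k1, k2, p1, p2, k3] as OpenCV has them; the pictures are not rectified), "rvec" (rotation vector, rad) and "tvec" (3), from world to camera coordinates, as OpenCV has them; the wrist camera has in their place "hand_eye" (4x4, takes a point from camera to tool coordinates, whose origin is the TCP and whose axes are the flange's). Camera axes: x right, y down, z forward; pixel columns grow to the right and rows downward; lengths in mm; the calibration is good to about 2 mm. A picture is of the moment at which its call begins: read the wrist's pose just before it.
- env.hand_in(): hands the job in; it is judged then, once.
The state is a dict: "time_s": time; "qpos": joint angles; "dq": joint speeds; "joint_torque": joint torques, N m; "tool_pos": TCP position; "eef_rot": TCP orientation; "wrist_force": force on the tool from outside, world axes, zero at the start; "torque": the same for the moment, N m; "finger_gap": opening from 0.0 (shut) to 1.0 (fully open); "grip_force": force on a finger pad.
Only numpy, scipy, OpenCV 4.12 (cv2) and the standard library are available. Lean on these libraries where they do the work, as an engineer would, in place of code of your own. Each camera call takes 0.05 s, during which the arm holds its last target. There are 200 camera calls.

## Task

The rack on the counter rocks because its front right foot is screwed up: turn that leg's black knob clockwise until the foot just touches the counter, without forcing it further. Only then lift every jar from the drain mat over the rail and stand it upright on the rack's deck, with its label facing out to the front of the rack. Leave the loaf tin, mug and bowl where they are.

Things in the scene. Friction and masses are not known exactly. Their poses are not given: they have to be found in the camera images.
- rack: Stainless jar rack on the counter; does not move when pushed. Origin: on the counter under the deck's middle; x runs front to back, its front is its -x side (roughly towards the robot), y to its left end, z up. Deck: top 70 mm above the counter, 110 (x) by 430 mm (y). Three legs are fixed; the adjustable one is at the front right corner, outside the rails; its sleeve ends 126 mm above the counter.
- rack_rail (a point): Middle of the rack's front top rail, the lip (at x = -44 mm, 116 mm above the counter). Such 8 mm round rails run round all four sides of the deck, at x = +-44 and y = +-205 mm, centred 46 mm above the deck; thinner bars run halfway below. Clear space inside: 80 mm in x, 402 mm in y, open from above. Fixed to the rack, same axes.
- foot (a joint): Screw of the adjustable leg, rad. 0: fully raised, foot 5.5 mm clear of the counter. Grows as the knob is turned clockwise seen from above, 6 mm down per turn; the foot just touches the counter at 5.76. Takes about 0.06 N m until then; beyond, resistance climbs by roughly 1 N m per rad and the screw springs back to touching when let go. Otherwise stays where it is left.
- foot_grip (a point): Middle of the black bar knob on top of the adjustable leg, at x = -45, y = -237 mm in the rack's frame, 172 mm above the counter when raised and 166 when the foot touches. The bar is 56 mm long, 16 wide, 30 tall; grip it across its width from above. Its long axis is this point's x axis: along the rack's x at joint value 0, turned clockwise from above by the joint's value.
- foot_pad (a point): Centre of the underside of the adjustable leg's round black rubber foot, 38 mm across.
- mat: Grey ribbed drain mat, 250 (x) by 350 (y) by 3 mm thick, fixed, lying on the counter; the jars stand on it at the start. Origin: centre of its underside.
- tin: Bystander: open stainless loaf tin, 200 x 95 x 65 mm. Origin: centre of its underside.
- mug: Bystander: white mug, 82 mm across and 85 mm tall with a handle. Origin: centre of its underside.
- bowl: Bystander: white bowl, 116 mm across and 50 mm tall, standing on an orange cutting board 12 mm thick. Origin: centre of its underside.
- jar1: Upright steel jar with flush black lid (top 23 mm), 64 mm across and 94 mm tall, 0.2 to 0.45 kg, bottom-heavy and smooth below: take it by the lid. Origin: centre of its underside; z up its axis. A paper label with a brown band covers its -x side; a 16 mm wide paper seal strip runs from it up the side and over the lid to the lid's centre, so from above the strip lies on the label's side. Absent in some runs (None).
- jar1_label (a point): Middle of jar1's label on its -x side, 40 mm above the underside.
- jar2: Upright steel jar with flush black lid (top 23 mm), 64 mm across and 97 mm tall, 0.2 to 0.45 kg, bottom-heavy and smooth below: take it by the lid. Origin: centre of its underside; z up its axis. A paper label with a brown band covers its -x side; a 16 mm wide paper seal strip runs from it up the side and over the lid to the lid's centre, so from above the strip lies on the label's side. Absent in some runs (None).
- jar2_label (a point): Middle of jar2's label on its -x side, 40 mm above the underside.
- jar3: Upright steel jar with flush black lid (top 23 mm), 62 mm across and 100 mm tall, 0.2 to 0.45 kg, bottom-heavy and smooth below: take it by the lid. Origin: centre of its underside; z up its axis. A paper label with a brown band covers its -x side; a 16 mm wide paper seal strip runs from it up the side and over the lid to the lid's centre, so from above the strip lies on the label's side. Absent in some runs (None).
- jar3_label (a point): Middle of jar3's label on its -x side, 40 mm above the underside.
- jar4: Upright steel jar with flush black lid (top 23 mm), 62 mm across and 103 mm tall, 0.2 to 0.45 kg, bottom-heavy and smooth below: take it by the lid. Origin: centre of its underside; z up its axis. A paper label with a brown band covers its -x side; a 16 mm wide paper seal strip runs from it up the side and over the lid to the lid's centre, so from above the strip lies on the label's side. Absent in some runs (None).
- jar4_label (a point): Middle of jar4's label on its -x side, 40 mm above the underside.
- jar5: Upright steel jar with flush black lid (top 23 mm), 60 mm across and 106 mm tall, 0.2 to 0.45 kg, bottom-heavy and smooth below: take it by the lid. Origin: centre of its underside; z up its axis. A paper label with a brown band covers its -x side; a 16 mm wide paper seal strip runs from it up the side and over the lid to the lid's centre, so from above the strip lies on the label's side. Absent in some runs (None).
- jar5_label (a point): Middle of jar5's label on its -x side, 40 mm above the underside.
Not all that is in view belongs to the job. Leave any turquoise look-alike of the jar2 alone. Leave any orange look-alike of the jar4 alone.

How it is judged (in metres and radians):
On the way:
1. the rack's adjustable foot has been screwed down to the counter (value of joint foot above 5.16 rad), for 0.2 s.
At the end, for the whole second after the job is handed in: The foot touches the counter (screw reading within 0.6 rad, about half a millimetre, short of touching and not more than 0.4 rad beyond); every jar present stands at rest on the rack's deck inside the rails, upright within 0.12 rad, its label facing the rack's front within 0.5 rad (value of joint foot between 5.16 and 6.16 rad and z of jar1 in the frame of rack between 0.064 and 0.078 m and x of jar1 in the frame of rack between -0.022 and 0.022 m and y of jar1 in the frame of rack between -0.185 and 0.185 m and angle between each of jar1, jar2, jar3, jar4, jar5's own z axis and vertical below 0.12 rad and linear speed of each of jar1, jar2, jar3, jar4, jar5 below 0.03 m/s and angle between the x axis of each of jar1, jar2, jar3, jar4, jar5 and the x axis of rack, either way round below 0.5 rad and x of each of jar1_label, jar2_label, jar3_label, jar4_label, jar5_label in the frame of rack below 0 m and z of jar2 in the frame of rack between 0.064 and 0.078 m and x of jar2 in the frame of rack between -0.022 and 0.022 m and y of jar2 in the frame of rack between -0.185 and 0.185 m and z of jar3 in the frame of rack between 0.064 and 0.078 m and x of jar3 in the frame of rack between -0.022 and 0.022 m and y of jar3 in the frame of rack between -0.185 and 0.185 m and z of jar4 in the frame of rack between 0.064 and 0.078 m and x of jar4 in the frame of rack between -0.022 and 0.022 m and y of jar4 in the frame of rack between -0.185 and 0.185 m and z of jar5 in the frame of rack between 0.064 and 0.078 m and x of jar5 in the frame of rack between -0.022 and 0.022 m and y of jar5 in the frame of rack between -0.185 and 0.185 m).
It fails at once if a jar is set on the rack before the foot touches the counter (value of joint foot below 4.96 rad and ((contact force between jar1 and rack above 1 N and height (world z) of jar1 above 0.05 m) or (contact force between jar2 and rack above 1 N and height (world z) of jar2 above 0.05 m) or (contact force between jar3 and rack above 1 N and height (world z) of jar3 above 0.05 m) or (contact force between jar4 and rack above 1 N and height (world z) of jar4 above 0.05 m) or (contact force between jar5 and rack above 1 N and height (world z) of jar5 above 0.05 m))).
It fails at once if the foot is forced more than about 1.4 mm beyond touching (value of joint foot above 7.26 rad).
It fails at once if the tin, mug or bowl is shifted by more than 30 mm (distance of any of tin, mug, bowl from where it was at the start of the episode above 0.03 m).
Of jar1, jar2, jar3, jar4, jar5 only 3 to 5 are there at a start; the rules pass over those that are not, and their reading is None.
At some moment in a run one of jar1, jar2, jar3, jar4, jar5 may be knocked a few centimetres aside while the robot is not near it.
It also fails if it takes over 210 s, if anything falls off the work surface, if the arm or the gripper's body presses on something with over 40 N, if the wrist force passes 120 N, or if a joint passes its speed limit or range.

## Working session

There is one attempt and no reset: what is moved stays moved. The work goes in short steps, Python scripts to look and compute and a tool call to move; the robot and the scene stay as the last step left them, time stands still between calls to the robot, and variables do not carry over. Pictures are saved under pics/ and viewed, at most 14 in all, crops included, and the job is handed in when it is done.

Besides the shell and the picture viewer there is one more tool, called after ">>>" by a JSON object that holds its "name" and its "arguments". carry_out: Moves the arm, as the interface text tells. Its arguments: {"type":"object","properties":{"deltas":{"type":"array"}},"required":["deltas"]}

```bash
mkdir -p pics; ls; cat > h.py <<'E'
import numpy as np, cv2
from rig import env
def cam(n):
    s=env.sense(); c=env.camera(n)
    K=np.array([[c['fx'],0,c['cx']],[0,c['fy'],c['cy']],[0,0,1]]); d=np.array(c['dist'],float)
    if n=='wrist':
        H=np.array(c['hand_eye']); T=np.eye(4); T[:3,:3]=np.array(s['eef_rot']); T[:3,3]=s['tool_pos']; M=T@H
    else:
        R=cv2.Rodrigues(np.array(c['rvec'],float))[0]; M=np.eye(4); M[:3,:3]=R.T; M[:3,3]=-R.T@np.array(c['tvec'],float).ravel()
    return c,K,d,M
def cloud(n):
    c,K,d,M=cam(n); h,w=c['range_z'].shape
    u,v=np.meshgrid(np.arange(w),np.arange(h))
    p=cv2.undistortPoints(np.stack([u,v],-1).reshape(-1,1,2).astype(np.float64),K,d).reshape(h,w,2)
    z=c['range_z'].astype(float)
    P=np.stack([p[...,0]*z,p[...,1]*z,z],-1)@M[:3,:3].T+M[:3,3]
    P[z==0]=np.nan
    return c,P
E
python3 - <<'E'
from h import *
for n in ['top','side']:
    c,P=cloud(n); cv2.imwrite(f'pics/{n}0.png',c['frame']); np.savez(f'{n}0.npz',P=P,f=c['frame'])
s=env.sense(); print(s['time_s'],s['tool_pos'],s['eef_rot'],s['finger_gap'],env.grip_depth)
E
```

```text
pics
0.1 [228.04744215 500.23141264 238.24027918] [[-9.09872884e-01  4.14886486e-01 -7.34089711e-04]
 [ 4.14887054e-01  9.09872388e-01 -9.84726292e-04]
 [ 2.59378327e-04 -1.20054007e-03 -9.99999246e-01]] 1.001234925045621 18.700000000000003
```

View pics/top0.png

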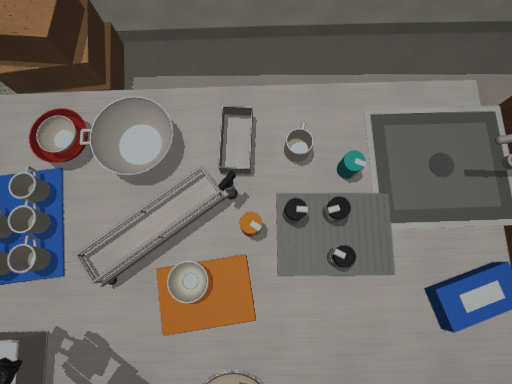

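View pics/side0.png

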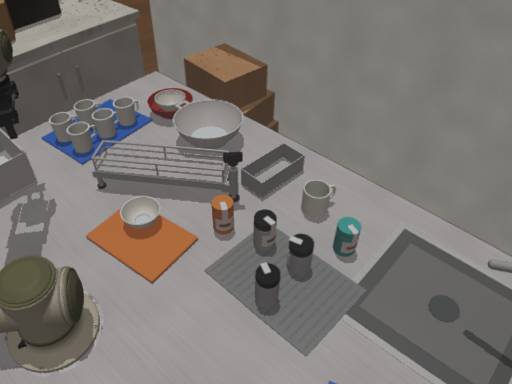

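Top view: black-lidded steel jars with white strips stand on the mat at (296,209), (338,208) and (343,257). The look-alikes, turquoise (354,162) and orange (251,223), are off the mat and excluded by colour. The rack runs (80,245) to (220,175), with the black knob at (228,181). The bowl and orange board are at (190,283), the tin at (236,140) and the mug at (299,145).

```bash
cat > m.py <<'E'
from h import *
def jars(P,f,zmin=85,zmax=118):
    out=[]
    m=((P[...,2]>zmin)&(P[...,2]<zmax)).astype(np.uint8)
    n,L,st,ce=cv2.connectedComponentsWithStats(m)
    for i in range(1,n):
        k=L==i
        if not 60<k.sum()<4000: continue
        Q=P[k]; zt=np.median(Q[:,2]); t=k&(P[...,2]>zt-6)
        (cx,cy),r=cv2.minEnclosingCircle(P[t][:,:2].astype(np.float32))
        g=f[t].astype(int); s=g.min(1)>120
        S=P[t][s].mean(0)[:2] if s.any() else np.array([np.nan]*2)
        out.append((ce[i].round(),round(cx,1),round(cy,1),round(r,1),round(zt,1),P[t].mean(0)[:2].round(1),np.median(g,0),S.round(1),int(s.sum())))
    return out
E
python3 - <<'E'
from m import *
D=np.load('top0.npz');P,f=D['P'],D['f']
for j in jars(P,f): print(*j)
# rack
sub=np.zeros(P.shape[:2],bool); sub[155:295,65:250]=1
r=sub&(P[...,2]>108)&(P[...,2]<124)
n,L,st,ce=cv2.connectedComponentsWithStats(r.astype(np.uint8),connectivity=8)
print(st[:,4])
print('rail rect',cv2.minAreaRect(P[r][:,:2].astype(np.float32)))
d=sub&(P[...,2]>60)&(P[...,2]<80); print('deck',cv2.minAreaRect(P[d][:,:2].astype(np.float32)),np.median(P[d][:,2]))
k=sub&(P[...,2]>155)&(P[...,2]<185)
print('knob',k.sum(),cv2.minAreaRect(P[k][:,:2].astype(np.float32)),P[k].mean(0),np.argwhere(k).mean(0))
for n,(v,u) in dict(tin=(140,236),mug=(145,299),bowl=(283,190),counter=(240,130),mat=(240,310)).items(): print(n,P[v,u].round())
im=cv2.resize(f[150:300,60:400],None,fx=2.3,fy=2.3,interpolation=cv2.INTER_CUBIC); cv2.imwrite('pics/crop1.png',im)
E
```

```text
[119. 132.] 800.6 297.8 140.4 88.8 [811.9 318.5] [136. 139. 138.] [797.1 313.5] 363
[354. 161.] 694.1 -373.7 32.7 96.1 [ 693.6 -372.7] [123. 132.  39.] [ 689.4 -389.2] 60
[140. 229.] 530.9 211.7 213.1 95.4 [518.3 238.3] [107. 110. 114.] [536.7 221.7] 234
[ 22. 185.] 658.0 592.7 41.5 92.3 [657.3 593.6] [139. 134. 130.] [657.4 589.5] 122
[339. 207.] 560.6 -315.3 32.4 99.5 [ 560.1 -315.6] [32. 32. 32.] [ 556.1 -299.5] 66
[296. 209.] 560.2 -194.2 31.6 105.8 [ 559.5 -193.4] [35. 35. 35.] [ 557.7 -210.3] 66
[ 21. 219.] 557.4 581.7 40.9 92.2 [558.  582.2] [139. 134. 132.] [558.2 580.5] 142
[250. 222.] 525.8 -66.5 31.3 102.8 [525.8 -66.3] [ 41. 107. 164.] [516.  -79.8] 63
[ 21. 258.] 448.3 569.3 41.8 91.8 [447.5 570.5] [136.5 132.5 128.5] [447.  568.5] 128
[344. 256.] 425.7 -317.0 30.7 108.4 [ 425.4 -317.4] [33. 33. 33.] [ 432.3 -304.3] 61
[ 22. 356.] 185.8 566.1 66.3 101.0 [195.6 536.1] [57. 60. 62.] [nan nan] 0
[195496   1099     13]
rail rect ((542.6122436523438, 196.18563842773438), (105.93623352050781, 460.427490234375), 33.4873046875)
deck ((541.540771484375, 211.68228149414062), (547.9276123046875, 402.62384033203125), 87.7808609008789) 69.81502066551167
knob 167 ((628.7582397460938, -9.599868774414062), (20.934650421142578, 55.300750732421875), 44.24949264526367) [628.0857818   -8.98477448 177.38487453] [180.1497006  226.76047904]
tin [805. -27.   4.]
mug [ 780. -228.    5.]
bowl [364. 116.  18.]
counter [490. 278.  67.]
mat [ 478. -243.    4.]
```

View pics/crop1.png

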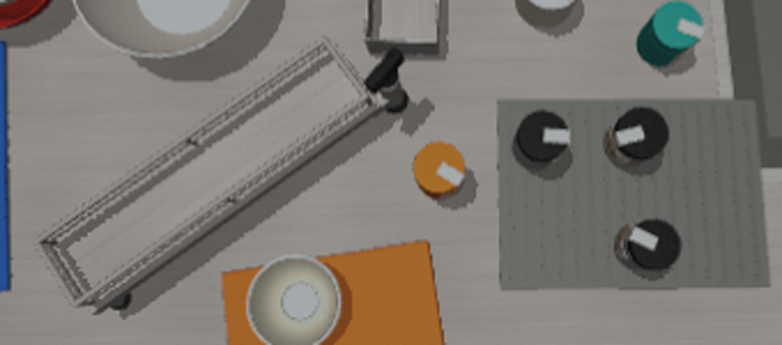

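```bash
cat > go.py <<'E'
import numpy as np
from rig import env
def go(x,y,z,yaw=None,s=None):
    s=s or env.sense(); R=np.array(s['eef_rot']); p=np.array(s['tool_pos'])
    a=np.degrees(np.arctan2(R[1,0],R[0,0])); d=R.T@(np.array([x,y,z])-p)
    dy=0 if yaw is None else (yaw-a)
    print('t',round(s['time_s'],2),'pos',p.round(1),'yaw',round(a,1),'q6',round(np.degrees(s['qpos'][5]),1),'d',d.round(1),'rz',round(-np.radians(dy),3),'gap',round(s['finger_gap']*88,1),'gf',np.round(s['grip_force'],1),'F',np.round(s['wrist_force'],1),'T',np.round(s['torque'],3))
E
python3 - <<'E'
from h import *; from scipy.optimize import least_squares
from go import go
D=np.load('top0.npz');P=D['P']
sub=np.zeros(P.shape[:2],bool); sub[155:295,65:250]=1
Q=P[sub&(P[...,2]>111)&(P[...,2]<124)][:,:2]
def loc(p):
    c,s=np.cos(p[2]),np.sin(p[2]); d=Q-p[:2]; return np.stack([d[:,0]*c+d[:,1]*s,-d[:,0]*s+d[:,1]*c],1)
def res(p):
    l=loc(p); a=abs(l); dx=a-[44,205]
    return np.hypot(np.maximum(dx[:,0],0),np.maximum(dx[:,1],0))+np.minimum(0,dx.max(1))*-1
r=least_squares(res,[533,213,0.585],loss='soft_l1',f_scale=3,x_scale=[1,1,.01]); p=r.x
print('rack',p.round(3),np.degrees(p[2]),np.median(res(p)))
c,s=np.cos(p[2]),np.sin(p[2]); W=lambda x,y:(p[:2]+np.array([x*c-y*s,x*s+y*c])).round(1)
print('knob pred',W(-45,-237),'slots',[W(0,v) for v in(-130,0,130)])
k=sub&(P[...,2]>140); k[:,:210]=0
print('z hist',np.histogram(P[k][:,2],bins=np.arange(160,200,2)))
kk=sub&(P[...,2]>178); kk[:,:210]=0; kq=P[kk]
print(kk.sum(),cv2.minAreaRect(kq[:,:2].astype(np.float32)),kq.mean(0),np.median(kq[:,2]))
np.save('rack.npy',p)
D=np.load('side0.npz');P=D['P']; 
d=np.hypot(P[...,0]-628,P[...,1]+9); k=(d<60)&(P[...,2]>155)
kq=P[k]; top=kq[kq[:,2]>np.nanmax(kq[:,2])-6]
print('side',len(kq),np.percentile(kq[:,2],[50,90,98,100]),cv2.minAreaRect(kq[:,:2].astype(np.float32)))
go(628,-9,280,134)
E
```

```text
rack [532.19  212.101   0.609] 34.89269387470462 1.9312628780204761
knob pred [630.9  -8. ] slots [array([606.6, 105.5]), array([532.2, 212.1]), array([457.8, 318.7])]
z hist (array([ 4,  3,  3,  3,  6,  3,  6,  2,  4, 10, 43, 54, 17,  1,  0,  0,  0,
        0,  0]), array([160, 162, 164, 166, 168, 170, 172, 174, 176, 178, 180, 182, 184,
       186, 188, 190, 192, 194, 196, 198]))
125 ((630.706298828125, -8.398687362670898), (16.138242721557617, 54.52417755126953), 47.251529693603516) [630.0571556   -8.02536493 182.30872113] 182.24225033756784
side 216 [175.30424528 184.82426816 186.18185109 186.9337832 ] ((624.426025390625, -15.160594940185547), (23.953920364379883, 54.8088493347168), 48.32097244262695)
t 0.1 pos [228.  500.2 238.2] yaw 155.5 q6 -12.3 d [-575.2 -297.5  -41.6] rz 0.375 gap 88.1 gf 0.0 F [ 0.1  1.1 -0. ] T [-0.013 -0.042  0.001]
```

>>> {"name": "carry_out", "arguments": {"deltas": [[0,0,0.16,0,0,-25,88],[0,0,0.16,0,0,-25,88],[0,0,0,-58,-9,0,88],[0,0,0,-58,-9,0,88],[0,0,0,-58,-9,0,60],[0,0,0,-58,-9,0,50],[0,0,0,-58,-9,0,50],[0,0,0,-58,-9,0,50],[0,0,0,-58,-9,0,50],[0,0,0,-58,-9,0,50]]}}

```text
time_s: 1.35
tool_pos: [520.3, 130.4, 288.5]
eef_rot: [[-0.733, 0.68, -0.0], [0.68, 0.733, 0.0], [0.0, -0.0, -1.0]]
wrist_force: [0.5, 0.5, 0.1]
finger_gap: 0.569
grip_force: 0.0
```

>>> {"name": "carry_out", "arguments": {"deltas": [[0,0,0,-58,-9,0,44],[0,0,0,-58,-9,0,44],[0,0,0,-58,-9,0,44],[0,0,0,0,0,0,44],[0,0,0,0,0,0,44]]}}

```text
time_s: 1.98
tool_pos: [628.3, -5.7, 288.3]
eef_rot: [[-0.733, 0.68, -0.001], [0.68, 0.733, 0.0], [0.001, -0.0, -1.0]]
wrist_force: [-0.1, -0.2, 0.3]
finger_gap: 0.5
grip_force: 0.0
```

```bash
python3 - <<'E'
from h import *; from go import go
c,P=cloud('wrist'); cv2.imwrite('pics/w1.png',c['frame'])
k=(P[...,2]>160)&(np.hypot(P[...,0]-630,P[...,1]+8)<60)
q=P[k]; print(len(q)); 
if len(q)>50: t=q[q[:,2]>np.median(q[:,2])-4]; print(np.median(t[:,2]),cv2.minAreaRect(t[:,:2].astype(np.float32)),t.mean(0))
m=np.hypot(P[...,0]-630,P[...,1]+8)>60
dk=m&(P[...,2]>60)&(P[...,2]<76); print('deck',dk.sum(),np.median(P[dk][:,2]))
r=m&(P[...,2]>111)&(P[...,2]<124); print('rail',r.sum(),np.median(P[r][:,2]) if r.any() else 0)
cn=m&(abs(P[...,2])<8); print('counter',np.median(P[cn][:,2]))
go(630.5,-8.2,150,137)
E
```

```text
59294
387.96817224116455 ((611.3513793945312, 9.376068115234375), (109.94318389892578, 21.837636947631836), 47.154136657714844) [611.6197662    9.20410917 385.68261473]
deck 13312 70.45502256667876
rail 2438 119.8327559659632
counter 0.9700926304173265
t 2.02 pos [628.1  -5.1 288.8] yaw 137.2 q6 -58.5 d [ -3.9  -0.6 138.8] rz 0.004 gap 44.3 gf 0.0 F [-0.7  0.2 -0.1] T [0.01  0.026 0.003]
```

View pics/w1.png

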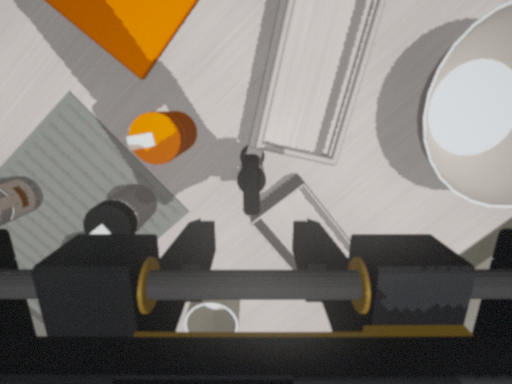

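Wrist view: the knob sits at (252,178) beside the rack's right end, with the tin edge near (300,200). The view is clear, so I'll refine the knob's height and angle.

```bash
python3 - <<'E'
from h import *; from go import go
c,P=cloud('wrist')
k=(P[...,2]>174)&(P[...,2]<195)&(np.hypot(P[...,0]-630,P[...,1]+8)<45)
q=P[k]; print(len(q),np.percentile(q[:,2],[10,50,90]))
r=cv2.minAreaRect(q[:,:2].astype(np.float32)); print(r)
v=np.linalg.svd(q[:,:2]-q[:,:2].mean(0))[2][0]; print(np.degrees(np.arctan2(v[1],v[0])))
x,y=r[0]; go(x,y,150,137.2)
E
```

```text
957 [181.22755052 183.17312445 184.25354436]
((627.4335327148438, -10.036115646362305), (15.904398918151855, 54.88704299926758), 48.99273681640625)
-41.440445964387635
t 2.08 pos [628.1  -4.9 289.1] yaw 137.2 q6 -58.5 d [ -3.1  -4.2 139.1] rz 0.001 gap 44.0 gf 0.0 F [ 0.5 -0.3 -0.3] T [-0.034 -0.034 -0.022]
```

>>> {"name": "carry_out", "arguments": {"deltas": [[0,0,-0.02,-3.5,-2.5,50,44],[0,0,0,0,0,50,44],[0,0,0,0,0,38,44],[0,0,0,0,0,0,44],[0,0,0,0,0,0,10],[0,0,0,0,0,0,10],[0,0,0,0,0,0,10],[0,0,0,0,0,0,10]]}}

```text
time_s: 3.08
tool_pos: [629.8, -10.4, 151.9]
eef_rot: [[-0.747, 0.665, 0.002], [0.665, 0.747, -0.001], [-0.002, 0.001, -1.0]]
wrist_force: [-0.3, -0.7, 6.1]
finger_gap: 0.176
grip_force: 30.0
```

```bash
python3 - <<'E'
from go import go
go(629,-9,150,137.2)
E
```

```text
t 3.08 pos [629.8 -10.4 151.9] yaw 138.3 q6 -60.0 d [1.6 0.5 1.9] rz 0.019 gap 15.5 gf 30.0 F [-0.3 -0.7  6.1] T [-0.041  0.152  0.043]
```

>>> {"name": "carry_out", "arguments": {"deltas": [[0,0,0.15,0,0,0.15,10],[0,0,0.15,0,0,0.15,10],[0,0,0.15,0,0,0.15,10],[0,0,0.15,0,0,0.15,10],[0,0,0.15,0,0,0.15,10],[0,0,0.15,0,0,0.15,10],[0,0,0,0,0,0,10],[0,0,0,0,0,0,10]]}}

```text
time_s: 4.08
tool_pos: [629.1, -10.7, 151.1]
eef_rot: [[0.057, 0.998, -0.0], [0.998, -0.057, -0.001], [-0.001, 0.0, -1.0]]
wrist_force: [-5.2, -2.0, 8.6]
finger_gap: 0.177
grip_force: 30.0
```

```bash
python3 - <<'E'
from go import go
go(629,-9,150,65)
E
```

```text
t 4.08 pos [629.1 -10.7 151.1] yaw 86.7 q6 -8.4 d [ 1.7 -0.2  1.1] rz 0.379 gap 15.6 gf 30.0 F [-5.2 -2.   8.6] T [-0.344  0.989 -0.114]
```

>>> {"name": "carry_out", "arguments": {"deltas": [[0,0,0.1,0,0,0.1,10],[0,0,0.1,0,0,0.1,10],[0,0,0.1,0,0,0.1,10],[0,0,0,0,0,0,10],[0,0,0,0,0,0,10]]}}

```text
time_s: 4.7
tool_pos: [628.9, -10.6, 150.8]
eef_rot: [[0.35, 0.937, -0.001], [0.937, -0.35, -0.001], [-0.001, -0.0, -1.0]]
wrist_force: [-6.0, -2.0, 8.9]
finger_gap: 0.179
grip_force: 30.0
```

```bash
python3 - <<'E'
from go import go
go(629,-9,150,65)
E
```

```text
t 4.7 pos [628.9 -10.6 150.8] yaw 69.5 q6 8.8 d [ 1.6 -0.5  0.8] rz 0.079 gap 15.7 gf 30.0 F [-6.  -2.   8.9] T [-0.353  1.221 -0.114]
```

>>> {"name": "carry_out", "arguments": {"deltas": [[0,0,0.09,0,0,0.1,10],[0,0,0.09,0,0,0.1,10],[0,0,0.09,0,0,0.1,10],[0,0,0,0,0,0,10],[0,0,0,0,0,0,10]]}}

```text
time_s: 5.32
tool_pos: [628.7, -10.5, 150.5]
eef_rot: [[0.587, 0.81, -0.001], [0.81, -0.587, -0.001], [-0.001, -0.001, -1.0]]
wrist_force: [-5.8, -0.7, 9.6]
finger_gap: 0.177
grip_force: 30.0
```

```bash
python3 - <<'E'
from go import go
go(629,-9,150,65)
E
```

```text
t 5.33 pos [628.7 -10.5 150.5] yaw 54.1 q6 24.2 d [ 1.4 -0.6  0.5] rz -0.191 gap 15.6 gf 30.0 F [-5.8 -0.7  9.6] T [-0.225  1.445 -0.128]
```

>>> {"name": "carry_out", "arguments": {"deltas": [[0,0,0.1,0,0,0.1,10],[0,0,0.1,0,0,0.1,10],[0,0,0.1,0,0,0.1,10],[0,0,0,0,0,0,10],[0,0,0,0,0,0,10]]}}

```text
time_s: 5.95
tool_pos: [628.5, -10.3, 150.2]
eef_rot: [[0.8, 0.6, -0.002], [0.6, -0.8, -0.0], [-0.002, -0.001, -1.0]]
wrist_force: [-8.8, -0.3, 9.6]
finger_gap: 0.182
grip_force: 30.0
```

```bash
python3 - <<'E'
from go import go
go(629,-9,150,65)
E
```

```text
t 5.95 pos [628.5 -10.3 150.2] yaw 36.9 q6 41.4 d [ 1.2 -0.7  0.2] rz -0.491 gap 16.0 gf 30.0 F [-8.8 -0.3  9.6] T [-0.06   1.609 -0.025]
```

>>> {"name": "carry_out", "arguments": {"deltas": [[0,0,0,0,0,0,44],[0,0,0,0,0,0,44],[0,0,0,0,0,-50,44],[0,0,0,0,0,-50,44],[0,0,0,0,0,-38,44],[0,0,0,0,0,0,44],[0,0,0,0,0,0,44]]}}

```text
time_s: 6.82
tool_pos: [629.3, -10.2, 285.5]
eef_rot: [[0.8, 0.6, -0.002], [0.6, -0.8, 0.0], [-0.001, -0.002, -1.0]]
wrist_force: [-0.7, -0.6, -0.1]
finger_gap: 0.501
grip_force: 0.0
```

```bash
cat > knob.py <<'E'
from h import *; from go import go
go(629,-9,150,65)
c,P=cloud('wrist')
for a in(174,178):
    k=(P[...,2]>a)&(P[...,2]<195)&(np.hypot(P[...,0]-629,P[...,1]+9)<45)
    q=P[k]; print(len(q),np.percentile(q[:,2],[10,50,90]))
    r=cv2.minAreaRect(q[:,:2].astype(np.float32)); print(r)
    v=np.linalg.svd(q[:,:2]-q[:,:2].mean(0))[2][0]; print(np.degrees(np.arctan2(v[1],v[0])))
E
python3 knob.py
```

```text
t 6.83 pos [629.3 -10.2 285.5] yaw 36.9 q6 41.4 d [  0.7  -0.9 135.5] rz -0.491 gap 44.1 gf 0.0 F [-0.7 -0.6 -0.1] T [-0.068  0.131  0.023]
963 [179.66858718 181.70311666 182.71232421]
((628.7747192382812, -9.868310928344727), (54.86922836303711, 15.345398902893066), 36.523189544677734)
-143.2920525930238
951 [179.94235437 181.71585994 182.7130337 ]
((628.6741333007812, -9.662914276123047), (54.8566780090332, 15.30836009979248), 37.10957336425781)
-143.07128844143236
```

>>> {"name": "carry_out", "arguments": {"deltas": [[0,0,-0.185,0,0,0,44],[0,0,-0.185,0,0,0,44],[0,0,-0.185,0,0,0,44],[0,0,-0.185,0,0,0,44],[0,0,-0.185,0,0,0,44],[0,0,-0.185,0,0,0,44],[0,0,-0.185,0,0,0,44],[0,0,-0.185,0,0,0,44],[0,0,-0.185,0,0,0,44],[0,0,-0.185,0,0,0,44]]}}

```text
time_s: 8.12
tool_pos: [629.2, -10.2, 285.2]
eef_rot: [[-0.801, 0.599, -0.003], [0.599, 0.801, 0.001], [0.003, -0.001, -1.0]]
wrist_force: [-0.2, -0.2, -0.5]
finger_gap: 0.503
grip_force: 0.0
```

>>> {"name": "carry_out", "arguments": {"deltas": [[0,0,-0.185,0,0,0,44],[0,0,-0.185,0,0,0,44],[0,0,-0.185,0,0,0,44],[0,0,-0.185,0,0,0,44],[0,0,-0.185,0,0,0,44],[0,0,-0.185,0,0,0,44],[0,0,-0.185,0,0,0,44],[0,0,0,0,0,0,44],[0,0,0,0,0,0,44]]}}

```text
time_s: 9.25
tool_pos: [629.4, -10.2, 286.2]
eef_rot: [[-0.8, -0.6, -0.001], [-0.6, 0.8, 0.0], [0.001, 0.001, -1.0]]
wrist_force: [-0.2, 0.0, 1.1]
finger_gap: 0.5
grip_force: 0.0
```

```bash
python3 -c "
from go import go
go(628.7,-9.8,149.5,216.8)"
```

```text
t 9.25 pos [629.4 -10.2 286.2] yaw -143.1 q6 -138.6 d [  0.2   0.6 136.7] rz -6.282 gap 44.0 gf 0.0 F [-0.2  0.   1.1] T [ 0.057  0.021 -0.021]
```

Descend, regrip, and turn about 2.2 of the 2.66 rad remaining.

>>> {"name": "carry_out", "arguments": {"deltas": [[0,0,0,0.2,0.6,50,44],[0,0,0,0,0,50,44],[0,0,0,0,0,36,44],[0,0,0,0,0,0,44],[0,0,0,0,0,0,10],[0,0,0,0,0,0,10],[0,0,0,0,0,0,10],[0,0,0,0,0,0,10]]}}

```text
time_s: 10.25
tool_pos: [629.1, -9.5, 152.1]
eef_rot: [[-0.798, -0.603, 0.001], [-0.603, 0.798, 0.0], [-0.001, -0.0, -1.0]]
wrist_force: [-1.8, 2.9, 5.8]
finger_gap: 0.179
grip_force: 30.0
```

>>> {"name": "carry_out", "arguments": {"deltas": [[0,0,0.18,0,0,0.17,10],[0,0,0.18,0,0,0.17,10],[0,0,0.18,0,0,0.17,10],[0,0,0.18,0,0,0.17,10],[0,0,0.18,0,0,0.17,10],[0,0,0.18,0,0,0.17,10],[0,0,0.18,0,0,0.17,10],[0,0,0.18,0,0,0.17,10],[0,0,0,0,0,0,10],[0,0,0,0,0,0,10]]}}

```text
time_s: 11.5
tool_pos: [629.0, -9.9, 150.7]
eef_rot: [[-0.702, 0.712, 0.001], [0.712, 0.702, -0.0], [-0.001, 0.0, -1.0]]
wrist_force: [-2.9, 0.5, 5.9]
finger_gap: 0.178
grip_force: 30.0
```

>>> {"name": "carry_out", "arguments": {"deltas": [[0,0,0.18,0,0,0.17,10],[0,0,0.18,0,0,0.17,10],[0,0,0.18,0,0,0.17,10],[0,0,0.18,0,0,0.17,10],[0,0,0,0,0,0,10],[0,0,0,0,0,0,10],[0,0,0,0,0,0,10]]}}

```text
time_s: 12.38
tool_pos: [628.8, -9.9, 150.0]
eef_rot: [[-0.058, 0.998, 0.0], [0.998, 0.058, -0.0], [-0.0, 0.0, -1.0]]
wrist_force: [-3.3, 0.2, 6.6]
finger_gap: 0.179
grip_force: 30.0
```

```bash
python3 -c "
from go import go
go(628.7,-9.8,149.5,65)"
```

```text
t 12.38 pos [628.8  -9.9 150. ] yaw 93.3 q6 -15.0 d [ 0.1 -0.   0.5] rz 0.494 gap 15.8 gf 30.0 F [-3.3  0.2  6.6] T [ 0.064  0.84  -0.043]
```

>>> {"name": "carry_out", "arguments": {"deltas": [[0,0,0.12,0,0,0.1,10],[0,0,0.12,0,0,0.1,10],[0,0,0.12,0,0,0.1,10],[0,0,0.12,0,0,0.1,10],[0,0,0,0,0,0,10],[0,0,0,0,0,0,10]]}}

```text
time_s: 13.12
tool_pos: [628.7, -9.8, 149.6]
eef_rot: [[0.41, 0.912, 0.0], [0.912, -0.41, -0.0], [-0.0, 0.0, -1.0]]
wrist_force: [-3.9, 0.8, 6.9]
finger_gap: 0.183
grip_force: 30.0
```

```bash
python3 -c "
from go import go
go(628.7,-9.8,149.5,65)"
```

```text
t 13.12 pos [628.7  -9.8 149.6] yaw 65.8 q6 12.5 d [0.  0.  0.1] rz 0.014 gap 16.1 gf 30.0 F [-3.9  0.8  6.9] T [ 0.16   0.956 -0.086]
```

>>> {"name": "carry_out", "arguments": {"deltas": [[0,0,0.1,0,0,0.1,10],[0,0,0.1,0,0,0.1,10],[0,0,0,0,0,0,10],[0,0,0,0,0,0,10]]}}

```text
time_s: 13.62
tool_pos: [628.8, -10.1, 149.6]
eef_rot: [[0.581, 0.814, 0.001], [0.814, -0.581, -0.001], [-0.001, 0.001, -1.0]]
wrist_force: [-3.2, -0.1, 6.7]
finger_gap: 0.198
grip_force: 34.3
```

```bash
python3 -c "
from go import go
go(628.7,-9.8,149.5,65)"
```

```text
t 13.62 pos [628.8 -10.1 149.6] yaw 54.5 q6 23.9 d [ 0.2 -0.2  0.1] rz -0.184 gap 17.4 gf 34.3 F [-3.2 -0.1  6.7] T [-0.171  0.837  0.96 ]
```

>>> {"name": "carry_out", "arguments": {"deltas": [[0,0,-0.1,0,0,0,10],[0,0,-0.08,0,0,0,10],[0,0,0,0,0,0,44],[0,0,0,0,0,0,44],[0,0,0,0,0,-50,44],[0,0,0,0,0,-50,44],[0,0,0,0,0,-38,44],[0,0,0,0,0,0,60],[0,0,0,0,0,0,88]]}}

```text
time_s: 14.75
tool_pos: [628.7, -9.9, 284.9]
eef_rot: [[0.428, 0.904, -0.002], [0.904, -0.428, 0.0], [-0.001, -0.002, -1.0]]
wrist_force: [1.2, 0.5, -0.6]
finger_gap: 0.703
grip_force: 0.0
```

```bash
python3 knob.py; python3 - <<'E'
from m import *
c,P=cloud('top')
for j in jars(P,c['frame']):
    if j[1]<720 and abs(j[0][0]-310)<80: print(*j)
cv2.imwrite('pics/top1.png',c['frame'])
E
```

```text
t 14.75 pos [628.7  -9.9 284.9] yaw 64.6 q6 13.7 d [  1.    0.2 134.9] rz -0.006 gap 61.9 gf 0.0 F [ 1.2  0.5 -0.6] T [-0.003  0.111 -0.015]
956 [177.23737495 179.14600915 180.22972329]
((628.1204223632812, -9.651966094970703), (54.93584442138672, 15.808876991271973), 64.98981475830078)
-114.25855687426895
790 [178.4679911  179.36711197 180.29353958]
((628.1920776367188, -10.238025665283203), (53.580223083496094, 14.416213035583496), 66.06694030761719)
-114.19430778866038
[354. 161.] 694.5 -373.1 32.9 96.2 [ 693.6 -372.6] [130. 139.  42.] [ 689.7 -389.2] 63
[339. 207.] 561.3 -315.1 33.0 99.6 [ 560.2 -315.6] [34. 34. 34.] [ 555.6 -299.8] 70
[296. 208.] 560.2 -194.2 31.6 105.9 [ 559.6 -193.5] [37. 37. 38.] [ 557.8 -210.3] 66
[250. 222.] 526.0 -66.5 31.3 102.9 [525.6 -66.3] [ 35.  77. 142.] [516.  -79.6] 64
[344. 256.] 426.4 -317.3 30.6 108.6 [ 425.4 -317.3] [35.  35.  35.5] [ 432.1 -303.8] 66
```

The knob settled at about 65.5°, so the joint reads about 5.75 rad and the foot is touching. Next is jar4 at (560,-194).

>>> {"name": "carry_out", "arguments": {"deltas": [[0,0,0,-49,4.1,0,88],[0,0,0,-49,4.1,0,88],[0,0,0,-49,4.1,0,88],[0,0,0,-49,4.1,0,88],[0,0,0,0,0,50,88],[0,0,0,0,0,40,88],[0,0,0,0,0,0,88],[0,0,0,0,0,0,88]]}}

```text
time_s: 15.85
tool_pos: [560.5, -194.2, 197.6]
eef_rot: [[0.428, 0.904, 0.001], [0.904, -0.428, -0.001], [-0.0, 0.002, -1.0]]
wrist_force: [1.7, 0.3, 0.7]
finger_gap: 1.001
grip_force: 0.0
```

```bash
python3 - <<'E'
from h import *; from go import go
go(559.8,-193.9,77)
c,P=cloud('wrist'); cv2.imwrite('pics/w2.png',c['frame'])
k=(P[...,2]>100)&(P[...,2]<112)&(np.hypot(P[...,0]-560,P[...,1]+194)<45)
q=P[k]; print(len(q)); print(cv2.minEnclosingCircle(q[:,:2].astype(np.float32)),q.mean(0))
g=c['frame'][k].min(1)>120; print(g.sum(),q[g].mean(0))
E
```

```text
t 15.85 pos [ 560.5 -194.2  197.6] yaw 64.7 q6 -5.2 d [  0.   -1.  120.6] rz -0.0 gap 88.1 gf 0.0 F [1.7 0.3 0.7] T [-0.065  0.034 -0.041]
3691
((557.6572265625, -196.74781799316406), 31.786617279052734) [ 558.42204386 -195.00488648  106.63781892]
590 [ 556.17017468 -211.86204328  107.37335266]
```

View pics/w2.png

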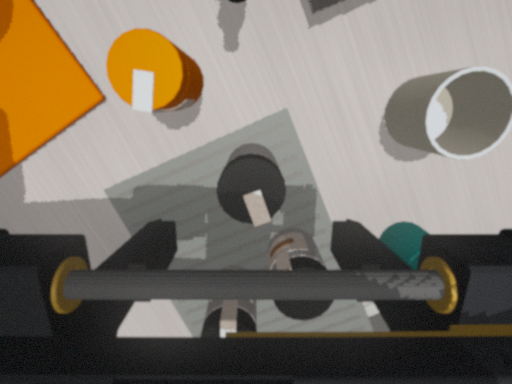

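The wrist view confirms jar4: black lid at (252,187), strip at (257,207). Orange (148,70) and turquoise (405,245) are the look-alikes. Descending to grip.

>>> {"name": "carry_out", "arguments": {"deltas": [[0,0,0,-1.6,-1.1,40,88],[0,0,0,0,0,40,88],[0,0,0,0,0,28,88],[0,0,0,0,0,12,88],[0,0,0,0,0,0,88],[0,0,0,0,0,0,50],[0,0,0,0,0,0,50],[0,0,0,0,0,0,50],[0,0,0,0,0,0,50],[0,0,0,0,0,0,50]]}}

```text
time_s: 17.15
tool_pos: [558.3, -195.1, 76.9]
eef_rot: [[0.428, 0.904, 0.0], [0.904, -0.428, -0.0], [-0.0, 0.001, -1.0]]
wrist_force: [-2.0, 0.9, 7.0]
finger_gap: 0.697
grip_force: 30.0
```

```bash
python3 -c "
from go import go
go(457.8,318.7,285)"
```

```text
t 17.15 pos [ 558.3 -195.1   76.9] yaw 64.7 q6 -5.4 d [ 421.4 -310.5 -208.3] rz -0.0 gap 61.3 gf 30.0 F [-2.   0.9  7. ] T [ 0.069  0.412 -0.018]
```

>>> {"name": "carry_out", "arguments": {"deltas": [[0,0,0,0,0,-20,50],[0,0,0,0,0,-45,50],[0,0,0,0,0,-50,50],[0,0,0,0,0,-50,50],[0,0,0,0,0,-43,50],[0,0,0,17.5,-13,0,50],[0,0,0,35,-26,0,50],[0,0,0,35,-26,0,50],[0,0,0,35,-26,0,50],[0,0,0,35,-26,0,50]]}}

```text
time_s: 18.4
tool_pos: [518.2, -0.2, 281.8]
eef_rot: [[0.427, 0.904, -0.004], [0.904, -0.427, 0.001], [-0.001, -0.004, -1.0]]
wrist_force: [0.9, 0.0, -4.0]
finger_gap: 0.698
grip_force: 30.0
```

>>> {"name": "carry_out", "arguments": {"deltas": [[0,0,0,35,-26,0,50],[0,0,0,35,-26,0,50],[0,0,0,35,-26,0,50],[0,0,0,35,-26,0,50],[0,0,0,35,-26,0,50],[0,0,0,35,-26,0,50],[0,0,0,35,-26,0,50],[0,0,0,17.5,-13,0,50],[0,0,0.1,0,0,0,50],[0,0,0.1,0,0,0,50]]}}

```text
time_s: 19.65
tool_pos: [454.1, 318.7, 281.6]
eef_rot: [[0.6, 0.8, -0.005], [0.8, -0.6, -0.002], [-0.004, -0.003, -1.0]]
wrist_force: [-0.2, -0.6, -4.1]
finger_gap: 0.694
grip_force: 30.0
```

>>> {"name": "carry_out", "arguments": {"deltas": [[0,0,0.1,0,0,0,50],[0,0,0.1,0,0,0,50],[0,0,0.1,0,0,0,50],[0,0,0.1,0,0,0,50],[0,0,0.1,0,0,0,50],[0,0,0.13,0,0,0,50],[0,0,0,0,0,0,50],[0,0,0,0,0,0,50]]}}

```text
time_s: 20.65
tool_pos: [455.2, 318.2, 283.2]
eef_rot: [[0.955, 0.297, -0.002], [0.297, -0.955, -0.001], [-0.002, 0.0, -1.0]]
wrist_force: [0.3, 0.6, -3.9]
finger_gap: 0.692
grip_force: 30.0
```

```bash
python3 - <<'E'
from h import *; from go import go; from scipy.optimize import least_squares
go(457.8,318.7,146)
c,P=cloud('wrist'); cv2.imwrite('pics/w3.png',c['frame'])
p=np.load('rack.npy'); co,s=np.cos(p[2]),np.sin(p[2])
d=P[...,:2]-p[:2]; l=np.stack([d[...,0]*co+d[...,1]*s,-d[...,0]*s+d[...,1]*co],-1)
z=P[...,2]; k=(z>114)&(z<125)&(abs(l[...,1])<195)&(abs(l[...,0])<70); L=l[k]
for sg in(-1,1):
    q=L[np.sign(L[:,0])==sg]; 
    if len(q)>20: b=np.median(q[:,0]); q=q[abs(q[:,0]-b)<8]; print(sg,len(q),np.polyfit(q[:,1],q[:,0],1),np.median(q[:,0]),q[:,1].min(),q[:,1].max())
E
```

```text
t 20.65 pos [455.2 318.2 283.2] yaw 17.3 q6 95.5 d [  2.9   0.3 137.2] rz -0.0 gap 60.9 gf 30.0 F [ 0.3  0.6 -3.9] T [-0.064  0.146  0.009]
-1 1590 [ 4.53259980e-03 -4.57370596e+01] -45.60455487529708 -153.5531267972459 93.77713188128631
1 2600 [5.19355468e-03 4.14032034e+01] 41.53877191697527 -160.25796435310855 194.89745397493624
```

View pics/w3.png

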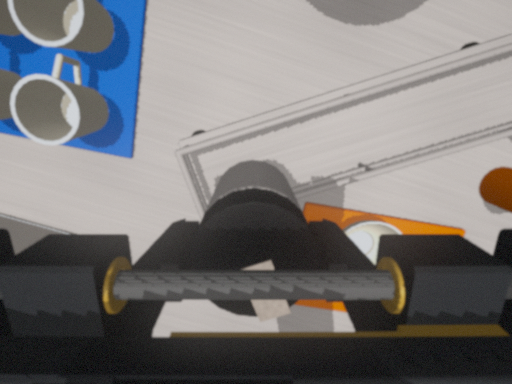

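>>> {"name": "carry_out", "arguments": {"deltas": [[0,0,0,1.7,0.6,20,50],[0,0,0,0,0,35,50],[0,0,0,0,0,35,50],[0,0,0,0,0,25,50],[0,0,0,0,0,15,50],[0,0,0,0,0,4,50],[0,0,0,0,0,0,50],[0,0,0,0,0,2,50],[0,0,0,0,0,0,50]]}}

```text
time_s: 21.82
tool_pos: [457.8, 318.0, 148.7]
eef_rot: [[0.956, 0.294, 0.001], [0.294, -0.956, 0.0], [0.001, -0.0, -1.0]]
wrist_force: [0.7, 0.1, -4.4]
finger_gap: 0.702
grip_force: 30.0
```

```bash
python3 -c "
from go import go
go(457,318.1,144)"
```

```text
t 21.82 pos [457.8 318.  148.7] yaw 17.1 q6 95.5 d [-0.8 -0.3  4.7] rz -0.0 gap 61.7 gf 30.0 F [ 0.7  0.1 -4.4] T [ 0.014  0.171 -0.014]
```

>>> {"name": "carry_out", "arguments": {"deltas": [[0,0,0,0,0,2,50],[0,0,0,0,0,2,50],[0,0,0,0,0,1,50],[0,0,0,0,0,0,50]]}}

```text
time_s: 22.32
tool_pos: [457.9, 318.1, 144.0]
eef_rot: [[0.956, 0.294, 0.001], [0.294, -0.956, 0.0], [0.001, -0.0, -1.0]]
wrist_force: [-1.0, -0.2, 4.6]
finger_gap: 0.693
grip_force: 30.0
```

```bash
python3 -c "
from go import go
go(457,318.1,144)"
```

```text
t 22.32 pos [457.9 318.1 144. ] yaw 17.1 q6 95.5 d [-0.9 -0.3 -0. ] rz -0.0 gap 61.0 gf 30.0 F [-1.  -0.2  4.6] T [-0.14   0.335 -0.045]
```

>>> {"name": "carry_out", "arguments": {"deltas": [[0,0,0,0,0,0,70],[0,0,0,0,0,0,88],[0,0,0,0,0,-15,88],[0,0,0,0,0,-40,88],[0,0,0,0,0,-50,88],[0,0,0,0,0,-35,88],[0,0,0,-19.8,54.4,0,88],[0,0,0,-19.8,54.4,0,88],[0,0,0,-19.8,54.4,0,88],[0,0,0,-19.8,54.4,0,88]]}}

```text
time_s: 23.58
tool_pos: [445.7, 85.0, 284.4]
eef_rot: [[0.956, 0.295, 0.002], [0.295, -0.956, -0.0], [0.002, 0.001, -1.0]]
wrist_force: [0.3, 0.2, 0.2]
finger_gap: 1.001
grip_force: 0.0
```

>>> {"name": "carry_out", "arguments": {"deltas": [[0,0,0,-19.8,54.4,0,88],[0,0,0,-19.8,54.4,0,88],[0,0,0,-19.8,54.4,0,88],[0,0,0,-19.8,54.4,0,88],[0,0,0,0,0,0,88]]}}

```text
time_s: 24.2
tool_pos: [434.1, -147.7, 283.9]
eef_rot: [[0.957, 0.289, 0.0], [0.289, -0.957, -0.001], [0.0, 0.001, -1.0]]
wrist_force: [0.2, -0.1, 0.4]
finger_gap: 0.996
grip_force: 0.0
```

```bash
python3 - <<'E'
from m import *; from go import go
go(425.4,-317.4,80)
c,P=cloud('top'); f=c['frame']
for j in jars(P,f):
    if j[1]<720 and abs(j[0][0]-310)<80: print(*j)
for j in jars(P,f,150,185): print('rack',*j)
cv2.imwrite('pics/top2.png',f)
E
```

```text
t 24.2 pos [ 434.1 -147.7  283.9] yaw 16.8 q6 39.6 d [-57.5 159.8 204. ] rz -0.0 gap 87.7 gf 0.0 F [ 0.2 -0.1  0.4] T [-0.01   0.18   0.031]
[354. 161.] 694.0 -373.9 33.1 96.2 [ 693.7 -372.5] [125. 134.  40.] [ 689.6 -389.4] 60
[339. 207.] 560.8 -315.2 32.6 99.7 [ 560.1 -315.6] [33. 33. 33.] [ 556.  -299.5] 66
[249. 222.] 526.1 -66.0 30.8 102.9 [527.7 -63.2] [ 41. 109. 167.] [519.6 -74.1] 36
[352. 238.] 468.2 -330.8 31.2 108.5 [ 471.9 -342.5] [32. 32. 32.] [nan nan] 0
rack [227. 181.] 628.4 -6.9 27.9 177.5 [629.8  -8. ] [32. 33. 33.] [nan nan] 0
rack [100. 250.] 458.7 319.3 32.0 172.6 [458.7 318.2] [31. 31. 31.] [445.9 309.9] 73
rack [154. 366.] 156.0 186.9 67.0 168.9 [177.7 175.3] [62. 73. 78.] [nan nan] 0
```

View pics/top2.png

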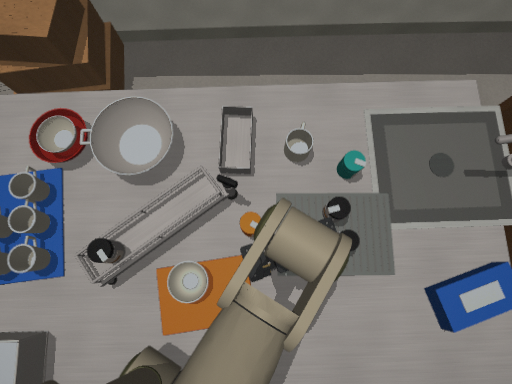

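The top view shows jar4 upright on the rack at (100,250) with its label out. Jar5 was knocked from pixel (343,257) to about (349,240). I'll move above it and measure again with the wrist camera.

>>> {"name": "carry_out", "arguments": {"deltas": [[0,0,0,-6.4,58,15,88],[0,0,0,-6.4,58,15,88],[0,0,0,-6.4,58,15,88],[0,0,0,0,0,20,88],[0,0,0,0,0,0,88],[0,0,0,0,0,0,88]]}}

```text
time_s: 25.0
tool_pos: [468.0, -315.4, 219.7]
eef_rot: [[0.955, 0.296, 0.001], [0.296, -0.955, -0.001], [0.001, 0.001, -1.0]]
wrist_force: [-0.1, 0.0, -0.2]
finger_gap: 0.996
grip_force: 0.0
```

```bash
cat > wj.py <<'E'
from h import *; from go import go
def wj(x,y,zt,tz,yaw=None):
    s=env.sense(); c,P=cloud('wrist')
    k=((P[...,2]>zt-6)&(P[...,2]<zt+6)&(np.hypot(P[...,0]-x,P[...,1]-y)<70)).astype(np.uint8)
    n,L,st,ce=cv2.connectedComponentsWithStats(k); i=1+np.argmax(st[1:,4]); k=L==i
    q=P[k]; (a,b),r=cv2.minEnclosingCircle(q[:,:2].astype(np.float32)); m=q.mean(0)
    g=c['frame'][k].min(1)>110; S=q[g].mean(0)
    print(len(q),ce[i].round(),'circ',round(a,1),round(b,1),round(r,1),'mean',m.round(1),'strip',g.sum(),S.round(1),'dir',np.degrees(np.arctan2(S[1]-b,S[0]-a)).round(1))
    go((a+m[0])/2,(b+m[1])/2,tz,yaw,s); return c
E
python3 - <<'E'
from wj import *
c=wj(468,-330,109,80); cv2.imwrite('pics/w4.png',c['frame'])
E
```

```text
2962 [270. 190.] circ 465.9 -333.4 30.8 mean [ 466.8 -333.5  109.7] strip 608 [ 472.8 -320.   110.3] dir 62.6
t 25.0 pos [ 468.  -315.4  219.7] yaw 17.2 q6 26.8 d [ -7.   16.6 139.8] rz -0.0 gap 87.7 gf 0.0 F [-0.1  0.  -0.2] T [-0.005  0.176  0.003]
```

View pics/w4.png

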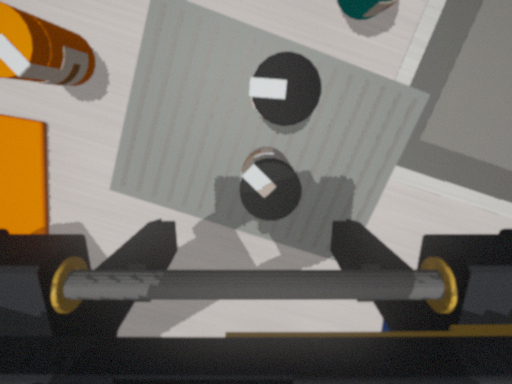

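Jar5 stands at pixel (270,190) with its strip at (258,180); jar2 is at (286,88). Gripping jar5.

>>> {"name": "carry_out", "arguments": {"deltas": [[0,0,0,-6.5,16,0,88],[0,0,0,0,0,45,88],[0,0,0,0,0,45,88],[0,0,0,0,0,35,88],[0,0,0,0,0,15,88],[0,0,0,0,0,0,88],[0,0,0,0,0,0,50],[0,0,0,0,0,0,50],[0,0,0,0,0,0,50],[0,0,0,0,0,0,50]]}}

```text
time_s: 26.3
tool_pos: [466.0, -333.7, 79.0]
eef_rot: [[0.956, 0.295, 0.001], [0.295, -0.956, -0.001], [0.0, 0.001, -1.0]]
wrist_force: [-0.9, 1.9, 5.2]
finger_gap: 0.673
grip_force: 30.0
```

```bash
python3 -c "
from go import go
go(531.4,211.5,290)"
```

```text
t 26.3 pos [ 466.  -333.7   79. ] yaw 17.1 q6 25.4 d [ 223.2 -501.6 -211.3] rz -0.0 gap 59.2 gf 30.0 F [-0.9  1.9  5.2] T [ 0.156  0.281 -0.076]
```

>>> {"name": "carry_out", "arguments": {"deltas": [[0,0,0,0,0,-20,50],[0,0,0,0,0,-45,50],[0,0,0,0,0,-50,50],[0,0,0,0,0,-50,50],[0,0,0,0,0,-46,50],[0,0,0,8.6,-19.3,0,50],[0,0,0,17.2,-38.6,0,50],[0,0,0,17.2,-38.6,0,50],[0,0,0,17.2,-38.6,0,50],[0,0,0,17.2,-38.6,0,50]]}}

```text
time_s: 27.55
tool_pos: [487.9, -142.5, 287.3]
eef_rot: [[0.956, 0.295, -0.003], [0.295, -0.956, 0.002], [-0.002, -0.003, -1.0]]
wrist_force: [0.1, 0.3, -3.7]
finger_gap: 0.673
grip_force: 30.0
```

>>> {"name": "carry_out", "arguments": {"deltas": [[0,0,0,17.2,-38.6,0,50],[0,0,0,17.2,-38.6,0,50],[0,0,0,17.2,-38.6,0,50],[0,0,0,17.2,-38.6,0,50],[0,0,0,17.2,-38.6,0,50],[0,0,0,17.2,-38.6,0,50],[0,0,0,17.2,-38.6,0,50],[0,0,0,17.2,-38.6,0,50],[0,0,0,8.6,-19.3,0,50],[0,0,0,0,0,0,50]]}}

```text
time_s: 28.8
tool_pos: [531.1, 212.6, 287.9]
eef_rot: [[0.955, 0.296, -0.003], [0.296, -0.955, -0.001], [-0.003, -0.0, -1.0]]
wrist_force: [0.2, 0.0, -2.9]
finger_gap: 0.673
grip_force: 30.0
```

>>> {"name": "carry_out", "arguments": {"deltas": [[0,0,-0.1,0,0,0,50],[0,0,-0.17,0,0,0,50],[0,0,-0.17,0,0,0,50],[0,0,-0.17,0,0,0,50],[0,0,-0.17,0,0,0,50],[0,0,-0.17,0,0,0,50],[0,0,-0.17,0,0,0,50],[0,0,-0.17,0,0,0,50],[0,0,-0.17,0,0,0,50],[0,0,-0.17,0,0,0,50]]}}

```text
time_s: 30.05
tool_pos: [531.6, 210.3, 288.8]
eef_rot: [[-0.354, 0.935, -0.001], [0.935, 0.354, -0.001], [-0.0, -0.001, -1.0]]
wrist_force: [-0.9, 0.8, -2.2]
finger_gap: 0.672
grip_force: 30.0
```

>>> {"name": "carry_out", "arguments": {"deltas": [[0,0,-0.17,0,0,0,50],[0,0,-0.17,0,0,0,50],[0,0,-0.17,0,0,0,50],[0,0,-0.17,0,0,0,50],[0,0,-0.17,0,0,0,50],[0,0,-0.17,0,0,0,50],[0,0,0,0,0,0,50],[0,0,0,0,0,0,50]]}}

```text
time_s: 31.05
tool_pos: [531.7, 211.0, 289.1]
eef_rot: [[-0.981, 0.196, -0.0], [0.196, 0.981, -0.0], [0.0, -0.0, -1.0]]
wrist_force: [-0.7, 0.2, -3.2]
finger_gap: 0.672
grip_force: 30.0
```

```bash
python3 -c "
from go import go
go(531.4,211.5,146,169.4)"
```

```text
t 31.05 pos [531.7 211.  289.1] yaw 168.7 q6 -68.9 d [  0.3   0.4 143.1] rz -0.012 gap 59.1 gf 30.0 F [-0.7  0.2 -3.2] T [ 0.023  0.029 -0.037]
```

>>> {"name": "carry_out", "arguments": {"deltas": [[0,0,0,0.3,0.4,20,50],[0,0,0,0,0,35,50],[0,0,0,0,0,35,50],[0,0,0,0,0,30,50],[0,0,0,0,0,12,50],[0,0,0,0,0,6,50],[0,0,0,0,0,2,50],[0,0,0,0,0,2,50],[0,0,0,0,0,1,50],[0,0,0,0,0,0,50]]}}

```text
time_s: 32.3
tool_pos: [531.6, 212.2, 146.5]
eef_rot: [[-0.981, 0.192, 0.0], [0.192, 0.981, 0.0], [-0.0, 0.0, -1.0]]
wrist_force: [-0.4, 1.2, -2.2]
finger_gap: 0.673
grip_force: 30.0
```

```bash
python3 -c "
from go import go
go(531.4,211.5,146,169.4)"
```

```text
t 32.3 pos [531.6 212.2 146.5] yaw 169.0 q6 -69.0 d [ 0.1 -0.7  0.5] rz -0.008 gap 59.2 gf 30.0 F [-0.4  1.2 -2.2] T [-0.006  0.027 -0.005]
```

>>> {"name": "carry_out", "arguments": {"deltas": [[0,0,0,0,0,1.5,50],[0,0,0,0,0,0,50],[0,0,0,0,0,0,70],[0,0,0,0,0,0,88],[0,0,0,0,0,-15,88],[0,0,0,0,0,-40,88],[0,0,0,0,0,-50,88],[0,0,0,0,0,-35,88],[0,0,0.173,0,0,0,88],[0,0,0.173,0,0,0,88]]}}

```text
time_s: 33.55
tool_pos: [531.6, 212.2, 286.3]
eef_rot: [[-0.855, 0.518, 0.002], [0.518, 0.855, 0.0], [-0.001, 0.001, -1.0]]
wrist_force: [0.3, 0.2, -0.9]
finger_gap: 0.998
grip_force: 0.0
```

>>> {"name": "carry_out", "arguments": {"deltas": [[0,0,0.173,0,0,0,88],[0,0,0.173,0,0,0,88],[0,0,0.173,0,0,0,88],[0,0,0.173,0,0,0,88],[0,0,0.173,0,0,0,88],[0,0,0.173,0,0,0,88],[0,0,0,-52.8,2.9,0,88],[0,0,0,-52.8,2.9,0,88],[0,0,0,-52.8,2.9,0,88],[0,0,0,-52.8,2.9,0,88]]}}

```text
time_s: 34.8
tool_pos: [541.8, -0.7, 286.0]
eef_rot: [[0.006, 1.0, 0.001], [1.0, -0.006, -0.0], [-0.0, 0.001, -1.0]]
wrist_force: [1.1, -0.2, 0.2]
finger_gap: 1.001
grip_force: 0.0
```

>>> {"name": "carry_out", "arguments": {"deltas": [[0,0,0,-52.8,2.9,0,88],[0,0,0,-52.8,2.9,0,88],[0,0,0,-52.8,2.9,0,88],[0,0,0,-52.8,2.9,0,88],[0,0,0,-52.8,2.9,0,88],[0,0,0,-52.8,2.9,0,88],[0,0,0,0,0,40,88],[0,0,0,0,0,40,88],[0,0,0,0,0,0,88],[0,0,0,0,0,0,88]]}}

```text
time_s: 36.05
tool_pos: [558.0, -316.3, 207.2]
eef_rot: [[0.006, 1.0, 0.002], [1.0, -0.006, -0.002], [-0.002, 0.002, -1.0]]
wrist_force: [-0.7, 0.2, 1.4]
finger_gap: 1.002
grip_force: 0.0
```

```bash
python3 - <<'E'
from wj import *
c=wj(560,-315,100,71); cv2.imwrite('pics/w5.png',c['frame'])
E
```

```text
3497 [253. 184.] circ 557.8 -318.0 32.9 mean [ 558.1 -317.3  100.6] strip 705 [ 554.3 -302.6  101.1] dir 102.8
t 36.05 pos [ 558.  -316.3  207.2] yaw 89.7 q6 -39.8 d [ -1.   -0.4 136.2] rz -0.0 gap 88.2 gf 0.0 F [-0.7  0.2  1.4] T [-0.053  0.092 -0.01 ]
```

View pics/w5.png

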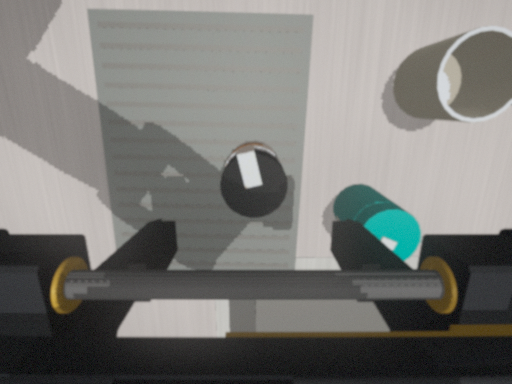

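Jar2 (black lid, on the mat) is at (253,184) with its strip at (249,168). The turquoise look-alike at (380,225) stays clear. It is the last jar.

>>> {"name": "carry_out", "arguments": {"deltas": [[0,0,0,0,0.5,45,88],[0,0,0,0,0,45,88],[0,0,0,0,0,32,88],[0,0,0,0,0,14,88],[0,0,0,0,0,0,88],[0,0,0,0,0,0,50],[0,0,0,0,0,0,50],[0,0,0,0,0,0,50],[0,0,0,0,0,0,50]]}}

```text
time_s: 37.22
tool_pos: [558.3, -316.3, 69.7]
eef_rot: [[0.006, 1.0, 0.001], [1.0, -0.006, -0.001], [-0.001, 0.001, -1.0]]
wrist_force: [0.2, 1.1, 6.5]
finger_gap: 0.721
grip_force: 30.0
```

```bash
python3 -c "
from go import go
go(605.8,104.9,285)"
```

```text
t 37.23 pos [ 558.3 -316.3   69.7] yaw 89.7 q6 -39.7 d [ 421.2   45.3 -215.6] rz -0.0 gap 63.5 gf 30.0 F [0.2 1.1 6.5] T [-0.009  0.113 -0.006]
```

>>> {"name": "carry_out", "arguments": {"deltas": [[0,0,0,0,0,-20,50],[0,0,0,0,0,-45,50],[0,0,0,0,0,-50,50],[0,0,0,0,0,-50,50],[0,0,0,0,0,-50,50],[0,0,0,21,2.3,0,50],[0,0,0,42,4.5,0,50],[0,0,0,42,4.5,0,50],[0,0,0,42,4.5,0,50],[0,0,0,42,4.5,0,50]]}}

```text
time_s: 38.48
tool_pos: [578.6, -124.7, 281.3]
eef_rot: [[0.006, 1.0, -0.004], [1.0, -0.006, 0.002], [0.002, -0.004, -1.0]]
wrist_force: [-0.2, -0.1, -4.4]
finger_gap: 0.719
grip_force: 30.0
```

>>> {"name": "carry_out", "arguments": {"deltas": [[0,0,0,42,4.5,0,50],[0,0,0,42,4.5,0,50],[0,0,0,42,4.5,0,50],[0,0,0,42,4.5,0,50],[0,0,0,42,4.5,0,50],[0,0,0,21,2.3,0,50],[0,0,-0.1,0,0,0,50],[0,0,-0.16,0,0,0,50],[0,0,-0.16,0,0,0,50],[0,0,-0.16,0,0,0,50]]}}

```text
time_s: 39.72
tool_pos: [605.0, 103.5, 282.2]
eef_rot: [[-0.547, 0.837, -0.003], [0.837, 0.547, -0.0], [0.001, -0.003, -1.0]]
wrist_force: [-0.4, 0.0, -3.2]
finger_gap: 0.716
grip_force: 30.0
```

>>> {"name": "carry_out", "arguments": {"deltas": [[0,0,-0.16,0,0,0,50],[0,0,-0.16,0,0,0,50],[0,0,-0.16,0,0,0,50],[0,0,-0.16,0,0,0,50],[0,0,-0.16,0,0,0,50],[0,0,-0.16,0,0,0,50],[0,0,-0.16,0,0,0,50],[0,0,-0.16,0,0,0,50],[0,0,-0.07,0,0,0,50],[0,0,0,0,0,0,50]]}}

```text
time_s: 40.98
tool_pos: [605.1, 103.5, 282.5]
eef_rot: [[-0.939, -0.345, -0.002], [-0.345, 0.939, -0.0], [0.002, 0.001, -1.0]]
wrist_force: [0.3, -0.1, -3.6]
finger_gap: 0.721
grip_force: 30.0
```

```bash
python3 -c "
from go import go
go(605.8,104.9,136.7,200.1)"
```

```text
t 40.98 pos [605.1 103.5 282.5] yaw -159.8 q6 -111.5 d [ -1.5   0.9 145.8] rz -6.282 gap 63.5 gf 30.0 F [ 0.3 -0.1 -3.6] T [ 0.035  0.029 -0.061]
```

>>> {"name": "carry_out", "arguments": {"deltas": [[0,0,0,-1.5,0.9,20,50],[0,0,0,0,0,35,50],[0,0,0,0,0,35,50],[0,0,0,0,0,30,50],[0,0,0,0,0,14,50],[0,0,0,0,0,7,50],[0,0,0,0,0,2,50],[0,0,0,0,0,2,50],[0,0,0,0,0,2,50],[0,0,0,0,0,0,50]]}}

```text
time_s: 42.22
tool_pos: [606.6, 105.1, 136.9]
eef_rot: [[-0.938, -0.346, 0.0], [-0.346, 0.938, 0.0], [-0.0, -0.0, -1.0]]
wrist_force: [0.3, -0.2, -3.4]
finger_gap: 0.716
grip_force: 30.0
```

```bash
python3 -c "
from go import go
go(605.8,104.9,136.7,200.1)"
```

```text
t 42.23 pos [606.6 105.1 136.9] yaw -159.8 q6 -111.4 d [0.8 0.1 0.2] rz -6.281 gap 63.1 gf 30.0 F [ 0.3 -0.2 -3.4] T [ 0.094 -0.035 -0.036]
```

>>> {"name": "carry_out", "arguments": {"deltas": [[0,0,0,0,0,1.5,50],[0,0,0,0,0,0,50],[0,0,0,0,0,0,70],[0,0,0,0,0,0,88],[0,0,0,0,0,-15,88],[0,0,0,0,0,-40,88],[0,0,0,0,0,-50,88],[0,0,0,0,0,-35,88],[0,0,0,10,-40,0,88],[0,0,0,20,-50,0,88]]}}

```text
time_s: 43.48
tool_pos: [609.8, 9.9, 276.8]
eef_rot: [[-0.937, -0.348, 0.002], [-0.348, 0.938, -0.0], [-0.002, -0.001, -1.0]]
wrist_force: [0.5, -0.9, -0.6]
finger_gap: 0.998
grip_force: 0.0
```

>>> {"name": "carry_out", "arguments": {"deltas": [[0,0,0,20,-50,0,88],[0,0,0,20,-50,0,88],[0,0,0,20,-50,0,88],[0,0,0,20,-50,0,88],[0,0,0,0,0,0,88],[0,0,0,0,0,0,88]]}}

```text
time_s: 44.22
tool_pos: [603.7, -204.6, 276.0]
eef_rot: [[-0.938, -0.346, 0.001], [-0.346, 0.938, -0.0], [-0.001, -0.0, -1.0]]
wrist_force: [-0.2, -0.2, 0.2]
finger_gap: 1.002
grip_force: 0.0
```

```bash
python3 - <<'E'
from m import *; from go import go
go(0,0,0)
c,P=cloud('top'); f=c['frame']; p=np.load('rack.npy'); co,s=np.cos(p[2]),np.sin(p[2])
for j in jars(P,f,150,185):
    d=j[5]-p[:2]; print(j[0],j[3],j[4],'rack xy',(d[0]*co+d[1]*s).round(1),(-d[0]*s+d[1]*co).round(1),'dir',np.degrees(np.arctan2(*(j[7]-j[5])[::-1])).round())
for j in jars(P,f,85,118): print(*j[:5])
for n,(v,u) in dict(tin=(140,236),mug=(145,299),bowl=(283,190)).items(): print(n,P[v,u].round())
k=(P[...,2]>178)&(P[...,2]<190)&(np.hypot(P[...,0]-629,P[...,1]+9)<40); print(cv2.minAreaRect(P[k][:,:2].astype(np.float32)))
c2=cam('side')[0]['frame']
cv2.imwrite('pics/end.png',np.hstack([cv2.resize(f[130:310,60:400],(400,212)),cv2.resize(c2[60:260,50:350],(400,267))[:212]]))
E
```

```text
t 44.23 pos [ 603.7 -204.6  276. ] yaw -159.8 q6 -139.6 d [495.8 400.9 275.6] rz -0.0 gap 88.2 gf 0.0 F [-0.2 -0.2  0.2] T [ 0.098  0.001 -0.017]
[227. 180.] 27.8 177.5 rack xy -45.6 -236.3 dir nan
[184. 190.] 32.7 166.9 rack xy 3.2 -131.4 dir -150.0
[142. 219.] 31.1 175.7 rack xy 1.2 -0.9 dir -149.0
[100. 250.] 31.9 172.6 rack xy 0.3 129.1 dir -147.0
[119. 132.] 800.8 297.9 140.1 89.2
[ 22. 185.] 655.1 592.6 40.9 91.7
[158. 199.] 600.7 191.3 42.4 95.7
[175. 225.] 527.7 138.0 149.8 95.3
[ 21. 218.] 557.3 582.0 41.2 92.1
[245. 219.] 531.6 -57.2 28.4 102.4
[157. 226.] 530.8 205.7 29.1 104.2
[116. 229.] 521.0 305.4 43.3 95.1
[120. 249.] 463.9 301.3 25.8 104.1
[ 21. 258.] 446.8 569.2 41.7 92.1
[ 85. 263.] 425.1 374.5 42.6 95.6
[ 22. 357.] 185.8 564.9 65.9 101.4
tin [806. -27.  -1.]
mug [ 588. -152.  541.]
bowl [364. 115.  19.]
((630.4154663085938, -7.259830474853516), (49.99355697631836, 14.072606086730957), 66.26638793945312)
```

View pics/end.png

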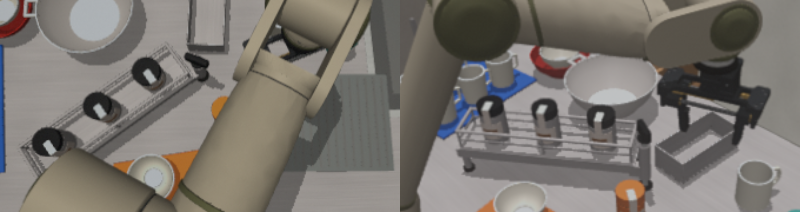

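All three jars stand upright on the deck at (50,142), (100,107) and (148,72) in the left half, labels facing the front. The foot holds at about 66°, and the tin and bowl are unmoved. The mug stands where it was in the side view.

```bash
python3 -c "
from rig import env
print(env.hand_in())"
```

```text
the job is handed in; nothing more can be done
None
```

The job is handed in at about 44 s of robot time: the foot is screwed down until it just touches the counter, and all three jars present stand upright on the deck with their labels to the front; the hand-in returned no verdict.

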